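# Seat a gauge rod between centres and hold the sprung probe arm in

## Task

Lift the gauge rod from its stand, lay it in the two V rests of the coating-check jig, and slide the tailstock up until the rod is held between both centres. Then swing the sprung probe arm by its pin all the way forward to its stop over the rod and keep holding it there: the program finishes while still holding the arm against its spring. Leave the sample jar and the glass dish where they are.

Things in the scene. Friction and masses are not known exactly. Their poses are not given: they have to be found in the camera images.
- jig: jig, fixed; base plate 60 x 280 mm, 12 mm thick, with a side lug at +x. Origin on the desk under the middle of a seated rod; y runs along the rod axis (45 mm above the desk) from the sliding tailstock at -y to the fixed headstock at +y; yaw within 0.28 rad of 0. Two 8 mm thick V rests, 40 mm wide overall, at y = -50 and +30 mm hold a 20 mm rod at x = 0, z = 45 mm, in line with both centres
- rod_seat (a point): where the middle of the seated rod belongs, 45 mm above the jig's origin; axes as the jig's. A rod laid with its middle 18 mm to -y of this point clears both centre pins; the tailstock then pushes it along the rests to here
- head_face (a point): centre of the fixed headstock's shoulder face, at jig y = +65 mm, z = 45 mm, against which the rod's end is pushed; a coned centre pin, 8 mm in diameter, stands 8 mm out of it towards -y and enters the rod's bore. The tailstock's shoulder has the same pin towards +y. The headstock block is 36 mm wide, top at z = 62 mm
- tailstock (a joint): slide of the tailstock towards the headstock (+y of the jig), m: starts at 0 to 0.015; its shoulder face is at jig y = -0.115 + value, so it meets a fully seated rod at 0.050 and an empty jig lets it run on to 0.058. It has about 3 N of friction and stays where it is left
- tailstock_knob (a point): point on the upright round knob of the tailstock, 14 mm in diameter, from z = 62 to 96 mm; the point is at z = 83 mm, 23 mm behind the shoulder face. Pinch it from above or push it. The block under it is 36 mm wide, 34 mm long, top at z = 62 mm
- probe_arm: sprung steel arm on an upright pivot: flat bar 16 mm wide, z = 66 to 74 mm, along its own x axis, 85 mm from pivot to pin, a small black probe under its end (underside z = 59 mm, just clear of the rod), an upright pin on top of its end. Origin on the desk under the pivot; hub 24 mm in diameter, top z = 92 mm. Two stop pegs, 8 mm thick, tops z = 76 mm, limit it
- probe_arm_swing (a joint): swing of the arm, rad: 0 parked by its spring (arm pointing away from the robot and to its right, 55 degrees clockwise of the jig's x axis); grows clockwise seen from above; 1.31 at the forward stop peg, pin over the rod axis. The spring needs about 1.3 N at the pin when parked, 4.7 N at the stop, and throws the arm back if released
- probe_arm_pin (a point): point on the upright pin at the end of the arm, 12 mm in diameter, from z = 74 to 108 mm; the point is at z = 96 mm
- probe_arm_pivot (a point): point on the pivot axis of the arm, at z = 96 mm; the pin goes round it on a circle of 85 mm radius
- rod: loose plain steel gauge rod, 20 mm in diameter, 130 mm long, 0.14 to 0.28 kg, with a bore of 12 mm diameter and 15 mm depth in each end; origin at its middle, y axis along it (both ends alike)
- stand: fixed grey stand on the desk that carries the rod at the start: base 50 x 100 x 5 mm, two V rests 8 mm thick at y = -40 and +40 mm; the rod lies along its y axis, rod axis 32 mm above the desk, rod middle within 6 mm of the stand's; origin on the desk
- sample_jar: loose sample jar with a black cap, 44 mm in diameter, 57 mm high, standing; origin at its underside; leave alone
- dish: loose shallow glass dish with chips, 60 mm in diameter, 13 mm high; origin at its underside; leave alone

How it is judged:
By the outcome, as a careful person would: the job done as asked, in the order asked, and still so for the second after the job is handed in, while the arm keeps its last pose, push and grip.
It also fails if it takes over 58 s, if anything falls off the work surface, if the arm or the gripper's body presses on something with over 40 N, if the wrist force passes 120 N, or if a joint passes its speed limit or range.

## Robot

A 7-joint arm with a two-finger parallel gripper is mounted at the origin on the work surface; the furniture and walls round the work are solid. World frame = base frame: x ahead of the robot, y to its left, z up, the work surface at z = 0. Lengths are in m, angles in rad, forces in N, time in s.
With the tool pointing down it reaches from about 0.425 to 1.025 m from the base axis. Payload 9.4 kg.
Tool frame: the origin (TCP) lies on the centre line of the jaws, within the pads' length; the fingertips stand 22 mm ahead of it and the grasp point (between the pads) lies 3 mm ahead of it; z points along the fingers, y is the line along which they close (so a half turn about z gives the same grasp; the last joint's range is limited). The gripper opens to 93 mm and grips with 3 to 60 N. Pads are 15 mm wide; open, the fingers measure 128 mm over their backs; the gripper's body (75 mm by 188 mm) begins 65 mm behind the grasp point.
Start: joints at [-1.289, 0.599, -0.003, 1.599, 0.002, 0.943, -0.08], TCP at [0.255, 0.679, 0.208] pointing down, gripper open.
Joint ranges: [-2.57, 2.57], [-0.35, 1.97], [-1.29, 1.29], [0.11, 2.56], [-1.05, 4.19], [0.11, 1.86], [-2.63, 2.63]. Speed limits (rad/s): [2.22, 2.22, 3.01, 3.01, 3.14, 3.14, 3.14].

## Interface

Orientations are given as a unit quaternion [w, x, y, z].
In Python, from plant import read_state, get_image, calibration, finish_job gives the robot as it stands. The module is installed in compiled form; this text tells all that it offers.
- The arm moves only by the tool arm_command, never from a script. Its argument "deltas" is a list that holds one entry, the list of rows, each a list of 7 numbers: the shift along the tool's x, y, z in mm, then the turn, a rotation vector about the tool's x, y, z in rad, then the opening, from 0 (shut) to 1 (fully open). In form: [[[dx, dy, dz, rx, ry, rz, claw], ...]]. A call has exactly 10 rows; each row is the pose to reach, as a shift and turn from the pose commanded when the call began, along the tool's axes at that moment; what a row does not reach only later rows make up. A row lasts 1/12 s, in which the tool goes at most 41.7 mm and 7.16 degrees, less where a joint would pass 70% of its speed; a pose out of reach is approached as far as the arm can. A call with a gripper value outside its range is refused whole. The fingers move at their own pace and stop on an object; the grip force is fixed at half the most. Time passes only in rows, so rows that repeat a pose let the fingers close, or fill a call up. It gives the time, the measured TCP pose, the force, the opening and the grip force at its end, in the units of the state.
- read_state(): the state, without advancing time (a new reading comes with each control period).
- get_image(name): name is "side" or "top"; returns (picture, depth): 384x512x3 uint8, red, green, blue; 384x512 float32, m along the optical axis (not along the pixel's ray), 0 where there is no reading.
- calibration(name): a dict with "intrinsics" (3x3 intrinsics, pixels), "rvec" (rotation vector, rad) and "tvec" (3), from world to camera coordinates, as OpenCV has them. Camera axes: x right, y down, z forward; pixel columns grow to the right and rows downward; lengths in m; the calibration is good to about 2 mm. A picture is of the moment at which its call begins. calibration takes no time and is no camera call.
- finish_job(): hands the job in; it is judged then, once.
The state is a dict: "t": time; "qpos": joint angles; "qd": joint speeds; "effort": joint torques, N m; "tool_pos": TCP position; "tcp_rot": TCP orientation; "force": force on the tool from outside, world axes, zero at the start; "wrist_torque": the same for the moment, N m; "gripper_width": opening from 0.0 (shut) to 1.0 (fully open); "finger_force": force on a finger pad.
Only numpy, scipy, OpenCV 4.12 (cv2) and the standard library are available. Lean on these libraries where they do the work, as an engineer would, in place of code of your own. Each camera call takes 0.05 s, during which the arm holds its last target. There are 200 camera calls.

## Working session

There is one attempt and no reset: what is moved stays moved. The work goes in short steps, Python scripts to look and compute and a tool call to move; the robot and the scene stay as the last step left them, time stands still between calls to the robot, and variables do not carry over. Pictures are saved under pics/ and viewed, at most 10 in all, crops included, and the job is handed in when it is done.

Besides the shell and the picture viewer there is one more tool, called after "Emit:" in YAML: its name, and indented under it one key for each argument. arm_command: Moves the arm, as the interface text tells. Its arguments: {"type":"object","properties":{"deltas":{"type":"array"}},"required":["deltas"]}

```bash
mkdir -p pics; cat > h.py <<'E'
import numpy as np, cv2
from plant import *
def cam(n):
    c=calibration(n);R=cv2.Rodrigues(np.array(c["rvec"],float))[0];return np.array(c["intrinsics"]),R,np.array(c["tvec"]).ravel()
def ray(n,uv,z):
    K,R,t=cam(n);d=R.T@np.linalg.inv(K)@np.array([uv[0],uv[1],1.]);o=-R.T@t
    return o+d*(z-o[2])/d[2]
def proj(n,p):
    K,R,t=cam(n);q=K@(R@np.array(p)+t);return q[:2]/q[2]
def cloud(n,dep):
    K,R,t=cam(n);v,u=np.mgrid[:384,:512];p=np.stack([u,v,np.ones_like(u)],-1)@np.linalg.inv(K).T*dep[...,None]
    return (p-t)@R
E
python3 - <<'E'
from h import *
for n in("top","side"):
    im,d=get_image(n);np.savez(f"{n}0.npz",im=im,d=d)
    cv2.imwrite(f"pics/{n}0.png",cv2.resize(im[...,::-1],(800,600),interpolation=cv2.INTER_CUBIC))
    K,R,t=cam(n);print(n,K,-R.T@t,R[2])
print(read_state())
E
```

```text
top [[481.7073567    0.         261.73437589]
 [  0.         481.7073567  191.36317328]
 [  0.           0.           1.        ]] [ 0.45556655 -0.03419437  1.16309176] [ 0.06931672  0.0195558  -0.99740301]
side [[371.60440449   0.         255.0903383 ]
 [  0.         371.60440449 193.12801817]
 [  0.           0.           1.        ]] [0.40351072 0.84362148 0.56563581] [ 0.12483013 -0.85915622 -0.496254  ]
{'t': 0.1, 'qpos': array([-1.28870695,  0.60005962, -0.00251536,  1.60004736,  0.00180523,
        0.9428912 , -0.07979875]), 'qd': array([ 1.60306429e-04, -9.20068610e-04,  2.34614464e-05, -1.01440869e-03,
        7.86414269e-04,  1.23057864e-03, -3.46738446e-04]), 'effort': array([ 4.93664236e-03, -7.66553092e+01,  1.50190428e+00, -2.52933902e+01,
       -5.23292483e-02,  1.36577743e-02,  9.87677140e-05]), 'tool_pos': array([0.25445204, 0.67840105, 0.20713716]), 'tcp_rot': array([-5.03434190e-05,  1.78414439e-01,  9.83955180e-01, -7.00122720e-04]), 'force': array([ 0.19663585, -0.37396304, -0.16737773]), 'wrist_torque': array([ 0.03999207, -0.0297954 , -0.02060497]), 'finger_force': 0.0, 'gripper_width': 1.001268710663966}
```

View pics/top0.png

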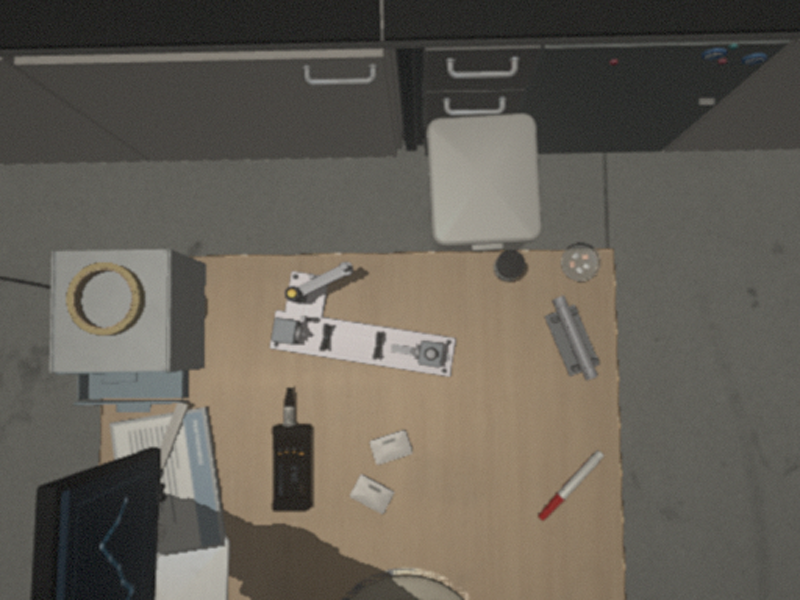

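View pics/side0.png

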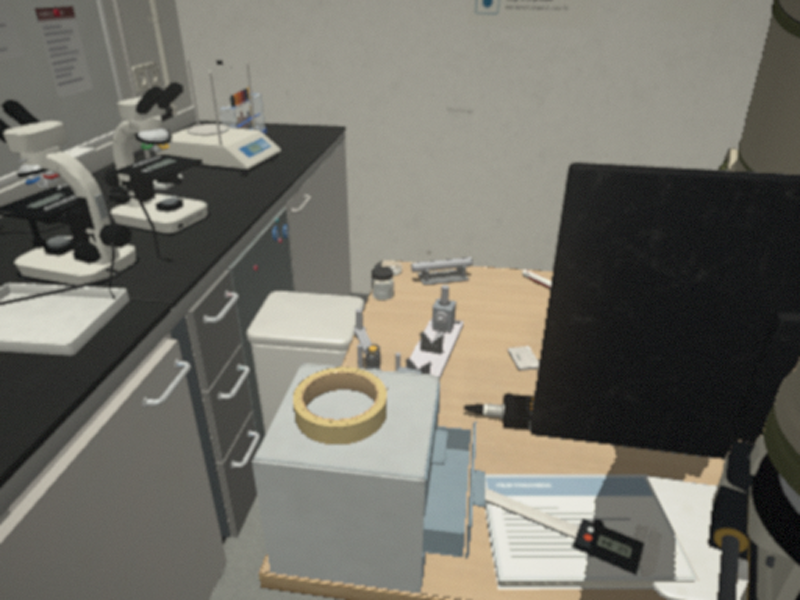

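The top picture shows the jig from (270,345) to (455,355) with its headstock at left (290,330) and tailstock knob at (431,353). The arm pivot is at (293,293) and its pin at (347,268). The rod on its stand is at (575,338), with the jar at (511,265) and dish at (580,262). The side view has the box in front, but shows the knob, pin and rod.

```bash
python3 - <<'E'
from h import *
f=np.load("top0.npz");im,d=f["im"],f["d"];P=cloud("top",d);z=P[...,2]
s=.64
def reg(x0,y0,x1,y1):
    m=np.zeros(z.shape,bool);m[int(y0*s):int(y1*s),int(x0*s):int(x1*s)]=1;return m
print("desk z",np.median(z[reg(450,380,530,440)]))
# white plate
hsv=cv2.cvtColor(im,cv2.COLOR_RGB2HSV)
m=reg(260,250,470,385)&(hsv[...,1]<40)&(hsv[...,2]>150)
for p in [(575,338),(520,330),(360,335),(431,353),(293,330),(347,268),(320,280)]:
    print(p,im[int(p[1]*s),int(p[0]*s)],hsv[int(p[1]*s),int(p[0]*s)],P[int(p[1]*s),int(p[0]*s)].round(4))
r=reg(535,285,610,390)&(z>.032)
pts=P[r];c=pts.mean(0);u,sv,vt=np.linalg.svd(pts[:,:2]-c[:2],full_matrices=False);a=(pts[:,:2]-c[:2])@vt[0]
print("rod",len(pts),c,vt[0],a.min(),a.max(),c[:2]+vt[0]*(a.min()+a.max())/2)
def blob(n,r):
    pts=P[r];print(n,len(pts),pts.mean(0).round(4),(pts.min(0)).round(4),pts.max(0).round(4))
blob("knob",reg(400,325,465,380)&(z>.075)); blob("pin",reg(325,250,375,285)&(z>.09)); blob("hub",reg(275,270,310,310)&(z>.08))
blob("head",reg(265,310,315,355)&(z>.05)); blob("arm",reg(275,255,370,310)&(z>.055))
# plate minAreaRect
mm=((m|(reg(260,310,470,385)&(z>.009)))&reg(260,308,470,385)).astype(np.uint8)
q=P[mm>0]; 
big=np.zeros((384*2,512*2,3),np.uint8)
crop=np.hstack([cv2.resize(im[155:250,165:305],None,fx=5,fy=5,interpolation=cv2.INTER_CUBIC)])
cv2.imwrite("pics/jig.png",crop[...,::-1])
cv2.imwrite("pics/rod.png",cv2.resize(im[150:250,310:410],None,fx=5,fy=5,interpolation=cv2.INTER_CUBIC)[...,::-1])
E
```

```text
desk z 0.0002048861432099626
(575, 338) [144 142 140] [ 15   7 144] [ 0.4723 -0.2583  0.0369]
(520, 330) [147 127 104] [ 16  75 147] [ 0.4862 -0.1795  0.0026]
(360, 335) [201 193 191] [  6  13 201] [0.4826 0.0654 0.0084]
(431, 353) [153 150 149] [  8   7 153] [ 0.4548 -0.0415  0.0959]
(293, 330) [133 134 134] [ 90   2 134] [0.4898 0.1592 0.063 ]
(347, 268) [96 94 92] [15 11 96] [0.576  0.0741 0.1021]
(320, 280) [162 160 157] [ 18   8 162] [0.5614 0.1179 0.0759]
rod 530 [ 0.47193668 -0.25055941  0.06912569] [-0.56104671 -0.82778415] -0.16991914584207338 0.06330713614353753 [ 0.50184384 -0.20643355]
knob 33 [ 0.4521 -0.0415  0.193 ] [ 0.4459 -0.0481  0.0921] [ 0.457  -0.0342  1.1631]
pin 32 [0.5621 0.0647 0.2393] [ 0.4556 -0.0342  0.0955] [0.5827 0.0849 1.1631]
hub 82 [0.5375 0.1457 0.1409] [ 0.4556 -0.0342  0.0801] [0.5522 0.1662 1.1631]
head 280 [0.4892 0.1675 0.0699] [ 0.4556 -0.0342  0.0502] [0.51   0.1914 1.1631]
arm 394 [0.5552 0.1158 0.11  ] [ 0.4556 -0.0342  0.0593] [0.5861 0.1662 1.1631]
```

View pics/jig.png

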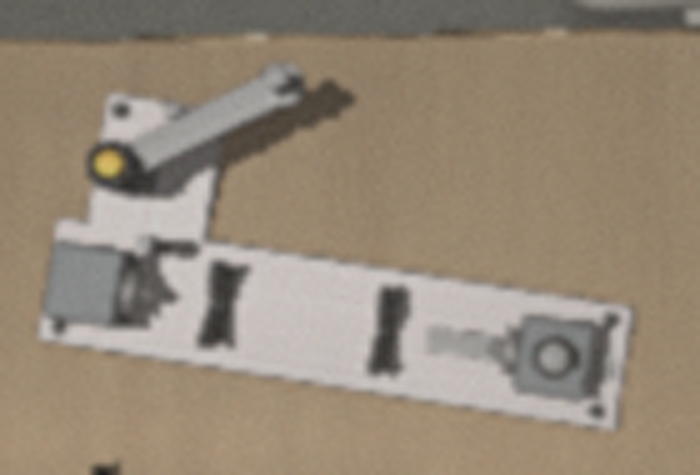

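View pics/rod.png

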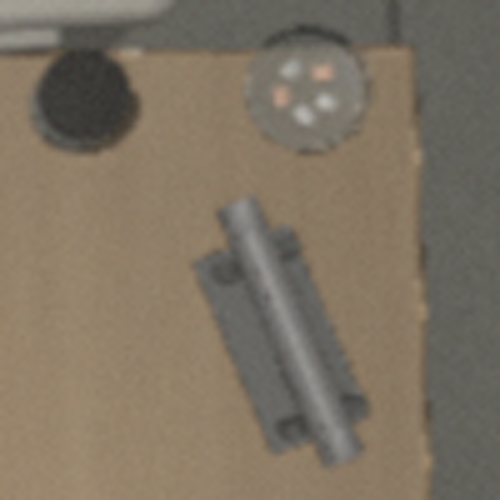

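The jig crop shows plate corners near (39,340), (617,430), (632,305) and (57,220), with the rests at (222,305) and (390,330). The knob is at (556,355), the hub at (108,163) and the pin at (285,80). In the rod crop the rod runs from (239,202) to (342,458).

```bash
python3 - <<'E'
from h import *
f=np.load("top0.npz");im,d=f["im"],f["d"];P=cloud("top",d);z=P[...,2];ok=d>.1
def J(X,Y,h,o=(165,155)): return ray("top",((X+.5)/5-.5+o[0],(Y+.5)/5-.5+o[1]),h)[:2]
BL,BR,TR,TL=[J(*c,.012) for c in((39,340),(617,430),(632,305),(57,220))]
print("corners",BL,BR,TR,TL,np.linalg.norm(BL-BR),np.linalg.norm(BR-TR))
R0=lambda X,Y:J(X,Y,.032,(310,150))
e1,e2=R0(239,202),R0(342,458)
print("rod ends",e1,e2,np.linalg.norm(e1-e2),"mid",(e1+e2)/2)
m=ok&(z>.034)&(z<.055);m[:190]&=True
mm=np.zeros_like(m);mm[185:247,345:390]=1;m&=mm
p=P[m][:,:2].astype(np.float32);print("rodfit",len(p),cv2.fitLine(p,cv2.DIST_HUBER,0,.01,.01).ravel(),cv2.minAreaRect(p))
# plate lower edge line via white mask
hsv=cv2.cvtColor(im,cv2.COLOR_RGB2HSV);w=(hsv[...,1]<35)&(hsv[...,2]>140)
bot=[];top=[]
for c in range(182,285):
    r=np.where(w[195:245,c])[0]
    if len(r): bot.append((c,195+r.max()+.5)); top.append((c,195+r.min()-.5))
def L(a,n):
    q=np.array([ray("top",u,.012)[:2] for u in a],np.float32);l=cv2.fitLine(q,cv2.DIST_HUBER,0,.01,.01).ravel();print(n,l,"yaw",np.arctan(-l[0]/l[1]))
L(bot,"bot");L([t for t in top if t[0]>212],"top")
print("knob",J(556,357,.096),"hub",J(108,163,.092),"pin",J(288,80,.108))
print("rests",J(222,305,.045),J(389,331,.045))
print("headface right edge top z62", J(120,285,.062), "tailblock left edge",J(517,352,.062), "right",J(598,366,.062), "headleft",J(48,283,.062))
for n,b in(("knob",(198,240,258,298,.09,.1)),("hub",(178,195,180,195,.085,.1)),("pin",(160,182,215,235,.095,.12))):
    s=np.zeros_like(ok);s[b[0]:b[1],b[2]:b[3]]=1;s&=ok&(z>b[4])&(z<b[5]);q=P[s];print(n,len(q),q.mean(0),np.median(q,0))
s=np.zeros_like(ok);s[120:384,0:150]=1;s&=ok;print("box max z",np.percentile(z[s],99), P[230,20],P[165,80],P[340,60])
E
```

```text
corners [0.46413375 0.20341283] [ 0.41726428 -0.07227886] [ 0.47648765 -0.08054247] [0.52153892 0.19460319] 0.27964738116414234 0.05979711831563989
rod ends [ 0.53367632 -0.2364211 ] [ 0.41353082 -0.28071369] 0.1280498951503849 mid [ 0.47360357 -0.2585674 ]
rodfit 485 [ 0.93397987  0.3573256   0.47260687 -0.25643897] ((0.47285231947898865, -0.2564486861228943), (0.1295294463634491, 0.03803197667002678), 20.64192771911621)
bot [0.16880581 0.98564935 0.43931964 0.05851177] yaw -0.16961795
top [0.1702437  0.985402   0.49353126 0.02073077] yaw -0.17107697
knob [ 0.4525382  -0.04318541] hub [0.54213192 0.15571888] pin [0.5762469  0.07303389]
rests [0.47883099 0.11115997] [0.46558348 0.03360413]
headface right edge top z62 [0.4883612  0.15575453] tailblock left edge [ 0.45498257 -0.0257346 ] right [ 0.44806595 -0.06252466] headleft [0.48979629 0.18888875]
knob 30 [ 0.45174729 -0.04221551  0.09594788] [ 0.45247774 -0.04147516  0.09605288]
hub 57 [0.54148155 0.15572576 0.09095789] [0.54224722 0.15589638 0.09140941]
pin 28 [0.577354   0.07882714 0.10732287] [0.57736767 0.07864705 0.10851359]
box max z 0.4257938535155169 [ 0.44955335  0.97015877 -0.74469758] [0.58647768 0.36563882 0.16721684] [0.26499122 0.32969329 0.333961  ]
```

Emit:
arm_command:
  deltas:
    - [[0,0,-40,0,0,0,1],[0,0,-80,0,0,0,1],[0,0,-120,0,0,0,1],[0,0,-160,0,0,0,1],[0,0,-200,0,0,0.12,1],[0,0,-240,0,0,0.24,1],[0,0,-280,0,0,0.36,1],[0,0,-320,0,0,0.48,1],[0,0,-360,0,0,0.6,1],[0,0,-390,0,0,0.72,1]]

```text
t: 0.93
tool_pos: [0.2543, 0.6784, 0.6015]
tcp_rot: [-0.0, 0.516, 0.857, 0.001]
force: [1.0, 0.8, 0.2]
gripper_width: 1.0
finger_force: 0.0
```

```bash
cat >> h.py <<'E'
# jig frame
JO=np.array([.4739,.0822]);JY=-.170
def jw(x,y): c,s=np.cos(JY),np.sin(JY);return JO+np.array([c*x-s*y,s*x+c*y])
def wj(p): c,s=np.cos(JY),np.sin(JY);d=np.array(p[:2])-JO;return np.array([c*d[0]+s*d[1],-s*d[0]+c*d[1]])
def tool(s):
    w,x,y,z=s["tcp_rot"];from scipy.spatial.transform import Rotation as Ro
    return Ro.from_quat([x,y,z,w])
def go(p,yaw=None):
    "print shift (mm) and rz needed to put TCP at p with tool y (closing) axis at world angle yaw deg"
    s=read_state();R=tool(s).as_matrix();d=R.T@(np.array(p)-s["tool_pos"])*1e3
    a=np.degrees(np.arctan2(R[1,1],R[0,1]));dr=0
    if yaw is not None: dr=-np.radians((yaw-a+180)%360-180)
    print("->",np.round(p,4),"shift",d.round(1),"rz",round(dr,3),"yaw now",round(a,1))
def st():
    s=read_state();R=tool(s).as_matrix();print("t",round(s["t"],2),"p",s["tool_pos"].round(4),"jig",wj(s["tool_pos"]).round(4),"F",s["force"].round(1),"T",s["wrist_torque"].round(2),"w",round(float(s["gripper_width"]),3),"ff",np.round(s["finger_force"],1),"z",R[:,2].round(4),"q",s["qpos"].round(2))
E
python3 - <<'E'
from h import *
st()
for a in (45,20,-5,-28.6):
    r=.66 if a>-20 else .539
    go([r*np.cos(np.radians(a)),r*np.sin(np.radians(a)),.45],a-41)
E
```

```text
t 0.93 p [0.2543 0.6784 0.6015] jig [-0.3173  0.5504] F [1.  0.8 0.2] T [-0.    0.03 -0.04] w 1.0 ff 0.0 z [ 9.0e-04  2.3e-03 -1.0e+00] q [-1.39  0.46  0.2   0.92 -0.09  1.77 -0.74]
-> [0.4667 0.4667 0.45  ] shift [-286.7   88.5  151.2] rz 0.417 yaw now 27.9
-> [0.6202 0.2257 0.45  ] shift [-571.4  111.5  150.8] rz 0.853 yaw now 27.9
-> [ 0.6575 -0.0575  0.45  ] shift [-839.3   12.1  150.1] rz 1.289 yaw now 27.9
-> [ 0.4732 -0.258   0.45  ] shift [-930.4 -244.5  149.5] rz 1.701 yaw now 27.9
```

Emit:
arm_command:
  deltas:
    - [[-40,12,0,0,0,0.06,1],[-80,25,0,0,0,0.12,1],[-120,38,0,0,0,0.18,1],[-160,50,0,0,0,0.24,1],[-200,62,0,0,0,0.3,1],[-240,75,0,0,0,0.36,1],[-280,87,0,0,0,0.42,1],[-320,91,0,0,0,0.48,1],[-360,94,0,0,0,0.54,1],[-400,97,0,0,0,0.6,1]]

```text
t: 1.77
tool_pos: [0.5299, 0.3702, 0.5975]
tcp_rot: [-0.0, 0.745, 0.667, -0.0]
force: [0.7, 1.0, -0.0]
gripper_width: 0.999
finger_force: 0.0
```

```bash
python3 - <<'E'
from h import *
st()
for a in (20,-5,-28.6):
    r=.66 if a>-20 else .539
    go([r*np.cos(np.radians(a)),r*np.sin(np.radians(a)),.4],a-41)
E
```

```text
t 1.77 p [0.5299 0.3702 0.5975] jig [0.0065 0.2933] F [ 0.7  1.  -0. ] T [-0.07  0.01  0.05] w 0.999 ff 0.0 z [-6.e-04 -5.e-04 -1.e+00] q [-0.95  0.33  0.41  1.15 -0.13  1.68 -0.69]
-> [0.6202 0.2257 0.4   ] shift [-133.4  105.9  197.5] rz 0.255 yaw now -6.4
-> [ 0.6575 -0.0575  0.4   ] shift [-410.8  174.4  197.7] rz 0.692 yaw now -6.4
-> [ 0.4732 -0.258   0.4   ] shift [-630.5   13.5  197.9] rz 1.104 yaw now -6.4
```

Emit:
arm_command:
  deltas:
    - [[-39,1,0,0,0,0.07,1],[-78,2,0,0,0,0.14,1],[-117,3,0,0,0,0.21,1],[-156,4,0,0,0,0.28,1],[-195,5,0,0,0,0.35,1],[-233,6,10,0,0,0.42,1],[-271,7,25,0,0,0.49,1],[-309,8,40,0,0,0.56,1],[-347,9,55,0,0,0.63,1],[-385,10,70,0,0,0.7,1]]

```text
t: 2.6
tool_pos: [0.4966, -0.0136, 0.5272]
tcp_rot: [-0.0, 0.929, 0.371, 0.0]
force: [0.6, -0.7, 0.4]
gripper_width: 1.002
finger_force: 0.0
```

```bash
python3 - <<'E'
from h import *
st()
go([.4734,-.258,.2],-69.6)
go([.4734,-.258,.2],110.4)
E
```

```text
t 2.6 p [ 0.4966 -0.0136  0.5272] jig [ 0.0386 -0.0906] F [ 0.6 -0.7  0.4] T [-0.06  0.08  0.01] w 1.002 ff 0.0 z [ 1.e-04  5.e-04 -1.e+00] q [-0.68  0.08  0.67  1.63 -0.05  1.45 -0.82]
-> [ 0.4734 -0.258   0.2   ] shift [-185.3  161.4  327.1] rz 0.404 yaw now -46.5
-> [ 0.4734 -0.258   0.2   ] shift [-185.3  161.4  327.1] rz -2.738 yaw now -46.5
```

Emit:
arm_command:
  deltas:
    - [[-18,16,33,0,0,0.04,1],[-37,32,65,0,0,0.08,1],[-55,48,98,0,0,0.12,1],[-74,64,130,0,0,0.16,1],[-92,80,163,0,0,0.2,1],[-111,97,196,0,0,0.24,1],[-130,113,229,0,0,0.28,1],[-148,129,262,0,0,0.32,1],[-167,145,295,0,0,0.36,1],[-185,161,327,0,0,0.404,1]]

```text
t: 3.43
tool_pos: [0.4743, -0.2569, 0.199]
tcp_rot: [-0.0, 0.984, 0.178, -0.0]
force: [0.7, -0.1, 2.0]
gripper_width: 1.0
finger_force: 0.0
```

```bash
python3 - <<'E'
from h import *
st()
go([.4734,-.258,.032],-69.6)
im,d=get_image("top");cv2.imwrite("pics/t1.png",cv2.resize(im[130:270,290:430],None,fx=4,fy=4,interpolation=cv2.INTER_CUBIC)[...,::-1])
E
```

```text
t 3.43 p [ 0.4743 -0.2569  0.199 ] jig [ 0.0578 -0.3341] F [ 0.7 -0.1  2. ] T [ 0.03  0.09 -0.01] w 1.0 ff 0.0 z [-7.e-04 -0.e+00 -1.e+00] q [-0.1   0.47  0.7   2.06 -0.44  0.76 -0.34]
-> [ 0.4734 -0.258   0.032 ] shift [ -1.1   0.7 167. ] rz 0.001 yaw now -69.5
```

Emit:
arm_command:
  deltas:
    - [[-1,1,35,0,0,0,1],[-1,1,70,0,0,0,1],[-1,1,105,0,0,0,1],[-1,1,130,0,0,0,1],[-1,1,150,0,0,0,1],[-1,1,160,0,0,0,1],[-1,1,160,0,0,0,1],[-1,1,160,0,0,0,0],[-1,1,160,0,0,0,0],[-1,1,160,0,0,0,0]]

```text
t: 4.32
tool_pos: [0.4752, -0.2575, 0.0422]
tcp_rot: [0.001, 0.984, 0.179, 0.001]
force: [0.3, -0.2, 0.2]
gripper_width: 0.833
finger_force: 0.0
```

Emit:
arm_command:
  deltas:
    - [[0,0,0,0,0,0,0],[0,0,0,0,0,0,0],[0,0,0,0,0,0,0],[0,0,0,0,0,0,0],[0,0,0,0,0,0,0],[0,0,0,0,0,0,0],[0,0,-10,0,0,0,0],[0,0,-35,0,0,0,0],[0,0,-70,0,0,0,0],[0,0,-105,0,0,0,0]]

```text
t: 5.15
tool_pos: [0.4734, -0.2572, 0.1472]
tcp_rot: [-0.0, 0.984, 0.178, -0.001]
force: [0.8, -0.1, 0.5]
gripper_width: 0.118
finger_force: 0.0
```

```bash
python3 - <<'E'
from h import *
st()
p=jw(0,-.018);go([*p,.16],-9.74)
for n in("top","side"):
    im,d=get_image(n);cv2.imwrite(f"pics/{n}2.png",cv2.resize(im[120:280,300:460] if n=="top" else im[130:230,230:330],None,fx=4,fy=4,interpolation=cv2.INTER_CUBIC)[...,::-1])
E
```

```text
t 5.15 p [ 0.4734 -0.2572  0.1472] jig [ 0.0569 -0.3346] F [ 0.8 -0.1  0.5] T [-0.02  0.09  0.03] w 0.118 ff 0.0 z [-2.3e-03  5.0e-04 -1.0e+00] q [-0.04  0.54  0.64  2.11 -0.52  0.66 -0.26]
-> [0.4709 0.0645 0.16  ] shift [ 110.3 -302.2  -12.6] rz -1.043 yaw now -69.5
```

View pics/side2.png

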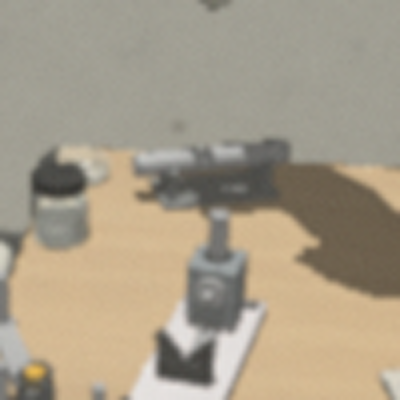

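The crop shows the rod still lying undisturbed on the stand (135–285, 155): the fingers closed too slowly and came up empty. I'll reopen them and repeat with a longer closing time.

Emit:
arm_command:
  deltas:
    - [[0,0,0,0,0,0,0.6],[0,0,0,0,0,0,0.6],[0,0,0,0,0,0,0.6],[0,0,0,0,0,0,0.6],[0,0,0,0,0,0,0.6],[0,0,0,0,0,0,0.6],[0,0,0,0,0,0,0.6],[0,0,35,0,0,0,0.6],[0,0,70,0,0,0,0.6],[0,0,95,0,0,0,0.6]]

```text
t: 6.08
tool_pos: [0.4741, -0.2568, 0.049]
tcp_rot: [-0.0, 0.984, 0.179, -0.0]
force: [0.1, 0.7, -1.0]
gripper_width: 0.6
finger_force: 0.0
```

Emit:
arm_command:
  deltas:
    - [[0,0,10,0,0,0,0.6],[0,0,10,0,0,0,0],[0,0,10,0,0,0,0],[0,0,10,0,0,0,0],[0,0,10,0,0,0,0],[0,0,10,0,0,0,0],[0,0,10,0,0,0,0],[0,0,10,0,0,0,0],[0,0,10,0,0,0,0],[0,0,10,0,0,0,0]]

```text
t: 6.92
tool_pos: [0.4745, -0.2572, 0.0411]
tcp_rot: [0.0, 0.984, 0.179, 0.0]
force: [-0.3, 0.0, 0.0]
gripper_width: 0.023
finger_force: 0.0
```

```bash
python3 - <<'E'
from h import *
st()
p=jw(0,-.018);go([*p,.16],-9.74)
E
```

```text
t 6.92 p [ 0.4745 -0.2572  0.0411] jig [ 0.058  -0.3344] F [-0.3  0.   0. ] T [-0.01  0.12  0.01] w 0.023 ff 0.0 z [ 3.e-04 -0.e+00 -1.e+00] q [ 0.1   0.68  0.44  2.17 -0.7   0.43 -0.11]
-> [0.4709 0.0645 0.16  ] shift [ 109.6 -302.4 -118.9] rz -1.042 yaw now -69.4
```

```bash
python3 - <<'E'
from h import *
a,_=get_image("top");b,_=get_image("side")
a=cv2.resize(a[130:270,290:430],(560,560),interpolation=cv2.INTER_CUBIC)
b=cv2.resize(b[100:240,210:270],(240,560),interpolation=cv2.INTER_CUBIC) if 0 else cv2.resize(b[130:200,250:310],(240,280),interpolation=cv2.INTER_CUBIC)
c=np.zeros((560,800,3),np.uint8);c[:,:560]=a;c[:280,560:]=b
cv2.imwrite("pics/c3.png",c[...,::-1])
print(proj("top",[.4745,-.2572,.04]),proj("top",[.4736,-.2586,.032]),proj("side",[.4745,-.2572,.03]))
E
```

```text
[367.73957647 215.05195357] [367.67197382 215.49670604] [282.02310724 168.71406895]
```

View pics/c3.png

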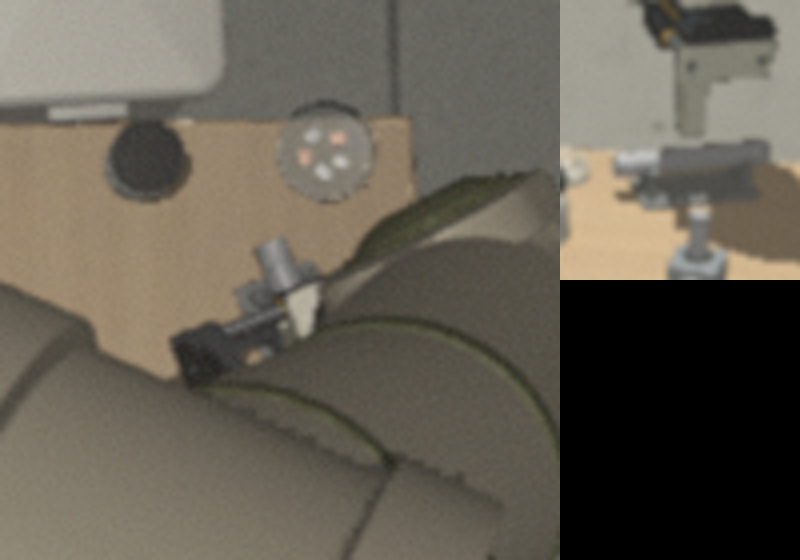

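The right panel shows the fingertips at about (690,135), above the rod at about (690,155), so they closed above it. I'll measure the fingertip height using the side depth.

```bash
python3 - <<'E'
from h import *
b,d=get_image("side");P=cloud("side",d);st()
for r in range(148,176,2): print(r,[(P[r,c]*1e3).round(0).astype(int).tolist() for c in (279,282,285)],b[r,282])
print([ (z,proj("side",[.4745,-.2572,z]).round(1)) for z in(.02,.042,.06)])
f=np.load("side0.npz");Q=cloud("side",f["d"]);print([(Q[r,282]*1e3).round(0).tolist() for r in range(160,182,2)])
E
```

```text
t 7.07 p [ 0.4745 -0.2572  0.041 ] jig [ 0.058  -0.3344] F [-0.3 -0.2 -0.1] T [-0.04  0.17  0.  ] w 0.002 ff 0.0 z [ 1.e-04 -0.e+00 -1.e+00] q [ 0.1   0.68  0.44  2.17 -0.7   0.43 -0.11]
148 [[488, -266, 99], [471, -165, 142], [463, -170, 140]] [117 116 104]
150 [[487, -265, 92], [471, -165, 135], [463, -170, 134]] [127 125 113]
152 [[487, -263, 86], [475, -232, 100], [466, -241, 97]] [129 126 114]
154 [[487, -263, 79], [476, -240, 90], [466, -243, 89]] [128 126 113]
156 [[486, -260, 74], [475, -240, 83], [466, -242, 83]] [129 127 113]
158 [[487, -266, 64], [475, -238, 77], [466, -244, 75]] [129 126 115]
160 [[486, -262, 59], [475, -242, 68], [466, -249, 66]] [130 128 114]
162 [[486, -261, 52], [475, -241, 62], [465, -245, 61]] [126 124 112]
164 [[565, -1343, -466], [474, -244, 53], [465, -255, 49]] [140 137 127]
166 [[565, -1348, -482], [545, -1336, -476], [525, -1331, -472]] [139 137 128]
168 [[484, -247, 37], [474, -253, 35], [465, -252, 36]] [104 103 100]
170 [[484, -248, 29], [474, -247, 30], [464, -250, 29]] [105 104 102]
172 [[483, -241, 25], [473, -247, 23], [464, -253, 21]] [98 95 86]
174 [[485, -276, 1], [475, -273, 2], [465, -279, 0]] [83 81 76]
[(0.02, array([281.9, 171.4])), (0.042, array([282.2, 165.4])), (0.06, array([282.4, 160.4]))]
[[546.0, -1331.0, -430.0], [546.0, -1337.0, -447.0], [546.0, -1338.0, -462.0], [545.0, -1342.0, -478.0], [474.0, -250.0, 36.0], [404.0, 844.0, 566.0], [474.0, -253.0, 20.0], [475.0, -281.0, -1.0], [474.0, -263.0, 1.0], [472.0, -245.0, 2.0], [471.0, -232.0, 2.0]]
```

Emit:
arm_command:
  deltas:
    - [[0,0,-10,0,0,0,0.6],[0,0,-10,0,0,0,0.6],[0,0,-10,0,0,0,0.6],[0,0,-10,0,0,0,0.6],[0,0,-10,0,0,0,0.6],[0,0,-10,0,0,0,0.6],[0,0,-10,0,0,0,0.6],[0,0,-10,0,0,0,0.6],[0,0,-10,0,0,0,0.6],[0,0,-10,0,0,0,0.6]]

```text
t: 7.9
tool_pos: [0.4744, -0.2572, 0.0509]
tcp_rot: [-0.0, 0.984, 0.178, -0.0]
force: [0.1, 1.2, 0.0]
gripper_width: 0.594
finger_force: 0.0
```

```bash
python3 - <<'E'
from h import *
b,d=get_image("side");P=cloud("side",d);st()
s=(d>.1)&(P[...,2]>.048)&(P[...,2]<.11)&(abs(P[...,0]-.474)<.08)&(P[...,1]<-.15)&(P[...,1]>-.36)
from collections import defaultdict
for r in range(140,185):
    c=np.where(s[r])[0]
    if len(c): print(r,[(int(k),*(P[r,k]*1e3).round(0).astype(int)) for k in (c[0],c[-1])],len(c))
E
```

```text
t 7.95 p [ 0.4744 -0.2573  0.0509] jig [ 0.0579 -0.3345] F [ 0.1  0.1 -0.5] T [-0.    0.14 -0.04] w 0.599 ff 0.0 z [-1.e-04  0.e+00 -1.e+00] q [ 0.09  0.67  0.46  2.17 -0.68  0.45 -0.13]
143 [(277, np.int64(497), np.int64(-292), np.int64(105)), (277, np.int64(497), np.int64(-292), np.int64(105))] 1
144 [(277, np.int64(497), np.int64(-293), np.int64(101)), (279, np.int64(489), np.int64(-280), np.int64(107))] 3
145 [(277, np.int64(497), np.int64(-293), np.int64(97)), (279, np.int64(489), np.int64(-283), np.int64(102))] 3
146 [(277, np.int64(496), np.int64(-291), np.int64(95)), (279, np.int64(489), np.int64(-282), np.int64(99))] 3
147 [(277, np.int64(496), np.int64(-288), np.int64(93)), (279, np.int64(489), np.int64(-280), np.int64(96))] 3
148 [(277, np.int64(496), np.int64(-288), np.int64(89)), (282, np.int64(479), np.int64(-286), np.int64(91))] 6
149 [(277, np.int64(496), np.int64(-287), np.int64(86)), (282, np.int64(479), np.int64(-285), np.int64(88))] 6
150 [(277, np.int64(496), np.int64(-291), np.int64(81)), (282, np.int64(479), np.int64(-285), np.int64(84))] 6
151 [(277, np.int64(
[... 954 characters left out ...]
, np.int64(-222), np.int64(82))] 7
160 [(283, np.int64(470), np.int64(-220), np.int64(79)), (289, np.int64(452), np.int64(-221), np.int64(80))] 7
161 [(283, np.int64(470), np.int64(-222), np.int64(74)), (289, np.int64(451), np.int64(-222), np.int64(75))] 7
162 [(283, np.int64(470), np.int64(-220), np.int64(72)), (289, np.int64(451), np.int64(-219), np.int64(73))] 7
163 [(283, np.int64(470), np.int64(-218), np.int64(69)), (288, np.int64(454), np.int64(-219), np.int64(70))] 6
164 [(283, np.int64(470), np.int64(-217), np.int64(66)), (288, np.int64(454), np.int64(-223), np.int64(65))] 6
165 [(283, np.int64(470), np.int64(-222), np.int64(60)), (288, np.int64(454), np.int64(-222), np.int64(61))] 6
```

The fingertips really sit 8 mm above the reported TCP, not 22 mm below it, so reported z is about 30 mm low while xy agrees. I'll correct every height by −30 mm.

Emit:
arm_command:
  deltas:
    - [[0,0,10,0,0,0,0.6],[0,0,20,0,0,0,0.6],[0,0,28,0,0,0,0.6],[0,0,35,0,0,0,0.6],[0,0,40,0,0,0,0.6],[0,0,41,0,0,0,0.6],[0,0,41,0,0,0,0],[0,0,41,0,0,0,0],[0,0,41,0,0,0,0],[0,0,41,0,0,0,0]]

```text
t: 8.78
tool_pos: [0.4746, -0.2573, 0.0103]
tcp_rot: [0.0, 0.984, 0.178, 0.0]
force: [1.0, 0.4, 0.3]
gripper_width: 0.364
finger_force: 0.0
```

Emit:
arm_command:
  deltas:
    - [[0,0,0,0,0,0,0],[0,0,0,0,0,0,0],[0,0,0,0,0,0,0],[0,0,0,0,0,0,0],[0,0,0,0,0,0,0],[0,0,0,0,0,0,0],[0,0,0,0,0,0,0],[0,0,0,0,0,0,0],[0,0,0,0,0,0,0],[0,0,0,0,0,0,0]]

```text
t: 9.62
tool_pos: [0.4747, -0.2574, 0.0101]
tcp_rot: [0.0, 0.984, 0.178, 0.0]
force: [0.6, -0.4, 5.5]
gripper_width: 0.205
finger_force: 30.0
```

```bash
python3 - <<'E'
from h import *
st()
p=jw(0,-.018);go([*p,.13],-9.74)
E
```

```text
t 9.62 p [ 0.4747 -0.2574  0.0101] jig [ 0.0582 -0.3346] F [ 0.6 -0.4  5.5] T [-0.15 -0.05  0.1 ] w 0.205 ff 30.0 z [ 5.e-04 -3.e-04 -1.e+00] q [ 0.15  0.72  0.37  2.18 -0.74  0.36 -0.08]
-> [0.4709 0.0645 0.13  ] shift [ 109.5 -302.7 -120. ] rz -1.042 yaw now -69.4
```

Emit:
arm_command:
  deltas:
    - [[0,0,-20,0,0,0,0],[0,0,-55,0,0,0,0],[0,0,-95,0,0,0,0],[0,0,-125,0,0,0,0],[10,-27,-130,0,0,-0.09,0],[20,-57,-130,0,0,-0.19,0],[32,-88,-130,0,0,-0.3,0],[44,-121,-130,0,0,-0.41,0],[56,-154,-130,0,0,-0.52,0],[68,-187,-130,0,0,-0.63,0]]

```text
t: 10.45
tool_pos: [0.4712, -0.0564, 0.1396]
tcp_rot: [-0.001, 0.879, 0.477, -0.001]
force: [1.5, -0.3, -2.9]
gripper_width: 0.209
finger_force: 30.0
```

```bash
python3 - <<'E'
from h import *
st()
p=jw(0,-.0168);go([*p,.13],-9.74)
E
```

```text
t 10.45 p [ 0.4712 -0.0564  0.1396] jig [ 0.0208 -0.1371] F [ 1.5 -0.3 -2.9] T [-0.06  0.08 -0.02] w 0.209 ff 30.0 z [-1.6e-03  3.0e-04 -1.0e+00] q [-0.35  0.45  0.48  2.25 -0.41  0.53 -0.12]
-> [0.4711 0.0656 0.13  ] shift [102.3 -66.7   9.6] rz -0.407 yaw now -33.0
```

Emit:
arm_command:
  deltas:
    - [[25,-16,0,0,0,-0.1,0],[50,-33,0,0,0,-0.2,0],[75,-49,0,0,0,-0.3,0],[92,-60,0,0,0,-0.37,0],[102,-67,0,0,0,-0.407,0],[102,-67,0,0,0,-0.407,0],[102,-67,0,0,0,-0.407,0],[102,-67,0,0,0,-0.407,0],[102,-67,0,0,0,-0.407,0],[102,-67,0,0,0,-0.407,0]]

```text
t: 11.28
tool_pos: [0.4725, 0.0625, 0.1399]
tcp_rot: [0.0, 0.767, 0.642, -0.0]
force: [-1.0, -0.3, -2.0]
gripper_width: 0.207
finger_force: 30.0
```

```bash
python3 - <<'E'
from h import *
st()
p=jw(0,-.0168);go([*p,.05],-9.74)
im,d=get_image("top");P=cloud("top",d)
cv2.imwrite("pics/t4.png",cv2.resize(im[155:250,165:305],None,fx=5,fy=5,interpolation=cv2.INTER_CUBIC)[...,::-1])
print([proj("top",[*jw(0,y),.16]).round(1) for y in(-.083,.047)])
E
```

```text
t 11.28 p [0.4725 0.0625 0.1399] jig [ 0.0019 -0.0196] F [-1.  -0.3 -2. ] T [-0.07  0.09 -0.01] w 0.207 ff 30.0 z [-1.e-04 -4.e-04 -1.e+00] q [-0.53  0.44  0.39  2.24 -0.33  0.52 -0.07]
-> [0.4711 0.0656 0.05  ] shift [ 2.9 -2.  89.9] rz -0.008 yaw now -10.2
[array([255. , 222.9]), array([193.5, 213.2])]
```

View pics/t4.png

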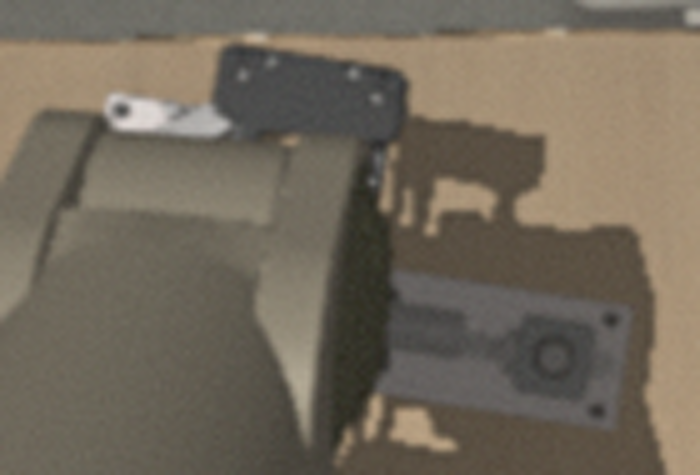

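The crop shows the rod's tail end at about (465,330), clear of the tailstock knob at (555,355) and in line with the jig. Next I'll lower it.

Emit:
arm_command:
  deltas:
    - [[4,-2,20,0,0,-0.008,0],[4,-2,40,0,0,-0.008,0],[4,-2,60,0,0,-0.008,0],[4,-2,75,0,0,-0.008,0],[4,-2,85,0,0,-0.008,0],[4,-2,93,0,0,-0.008,0],[4,-2,100,0,0,-0.008,0],[4,-2,103,0,0,-0.008,0],[4,-2,105,0,0,-0.008,0],[4,-2,105,0,0,-0.008,0]]

```text
t: 12.17
tool_pos: [0.4714, 0.0679, 0.0349]
tcp_rot: [0.0, 0.764, 0.646, 0.0]
force: [0.6, -0.0, -2.5]
gripper_width: 0.204
finger_force: 30.0
```

```bash
python3 - <<'E'
from h import *
st()
p=jw(0,-.0155);go([*p,.023],-9.74)
E
```

```text
t 12.17 p [0.4714 0.0679 0.0349] jig [-0.0001 -0.0145] F [ 0.6 -0.  -2.5] T [-0.11  0.1  -0.06] w 0.204 ff 30.0 z [ 2.e-04 -0.e+00 -1.e+00] q [-0.39  0.62  0.19  2.31 -0.46  0.25  0.04]
-> [0.4713 0.0669 0.023 ] shift [-1.   0.1 11.9] rz 0.003 yaw now -9.6
```

Emit:
arm_command:
  deltas:
    - [[-1,0,3,0,0,0.003,0],[-1,0,6,0,0,0.003,0],[-1,0,8,0,0,0.003,0],[-1,0,9,0,0,0.003,0],[-1,0,10,0,0,0.003,0],[-1,0,11,0,0,0.003,0],[-1,0,11.5,0,0,0.003,0],[-1,0,12,0,0,0.003,0],[-1,0,12,0,0,0.003,0],[-1,0,12,0,0,0.003,0]]

```text
t: 13.0
tool_pos: [0.4703, 0.0672, 0.0232]
tcp_rot: [-0.001, 0.765, 0.645, -0.0]
force: [-2.9, 1.6, 5.3]
gripper_width: 0.203
finger_force: 30.0
```

```bash
python3 - <<'E'
from h import *
st()
b,d=get_image("side");P=cloud("side",d)
cv2.imwrite("pics/s5.png",cv2.resize(b[160:260,230:330],None,fx=5,fy=5,interpolation=cv2.INTER_CUBIC)[...,::-1])
E
```

```text
t 13.0 p [0.4703 0.0672 0.0232] jig [-0.001  -0.0154] F [-2.9  1.6  5.3] T [ 0.06  0.78 -0.02] w 0.203 ff 30.0 z [-1.e-03  4.e-04 -1.e+00] q [-0.37  0.64  0.16  2.31 -0.47  0.22  0.05]
```

Emit:
arm_command:
  deltas:
    - [[0,0,0,0,0,0,0.5],[0,0,0,0,0,0,0.5],[0,0,0,0,0,0,0.5],[0,0,0,0,0,0,0.5],[0,0,0,0,0,0,0.5],[0,0,0,0,0,0,0.5],[0,0,-10,0,0,0,0.5],[0,0,-35,0,0,0,0.5],[0,0,-75,0,0,0,0.5],[0,0,-115,0,0,0,0.5]]

```text
t: 13.88
tool_pos: [0.4701, 0.0666, 0.1386]
tcp_rot: [-0.001, 0.765, 0.644, -0.001]
force: [1.0, 0.9, 0.5]
gripper_width: 0.498
finger_force: 0.0
```

```bash
python3 - <<'E'
from h import *
st()
b,d=get_image("side");P=cloud("side",d)
cv2.imwrite("pics/s6.png",cv2.resize(b[160:260,230:330],None,fx=5,fy=5,interpolation=cv2.INTER_CUBIC)[...,::-1])
kn=jw(0,-.1265);go([*kn,.12],80.26);go([*kn,.12],-9.74)
E
```

```text
t 13.88 p [0.4701 0.0666 0.1386] jig [-0.0011 -0.0161] F [1.  0.9 0.5] T [-0.03  0.05 -0.02] w 0.498 ff 0.0 z [-0.0029 -0.001  -1.    ] q [-0.55  0.44  0.4   2.24 -0.34  0.52 -0.06]
-> [ 0.4525 -0.0425  0.12  ] shift [-111.1   -1.6   24.5] rz -1.573 yaw now -9.8
-> [ 0.4525 -0.0425  0.12  ] shift [-111.1   -1.6   24.5] rz -0.002 yaw now -9.8
```

View pics/s6.png

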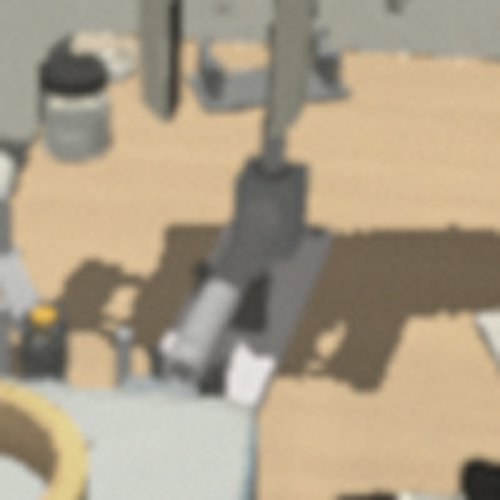

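The picture shows the rod lying in the rests, from about (190,345) up to (250,250), in line with the tailstock, and the jar is untouched. Next I'll pinch the knob.

Emit:
arm_command:
  deltas:
    - [[-35,0,0,0,0,0,0.5],[-70,-1,0,0,0,0,0.5],[-100,-1,0,0,0,0,0.5],[-111,-2,0,0,0,0,0.5],[-111,-2,10,0,0,0,0.5],[-111,-2,35,0,0,0,0.5],[-111,-2,55,0,0,0,0.5],[-111,-2,70,0,0,0,0.5],[-111,-2,76,0,0,0,0.5],[-111,-2,76,0,0,0,0.5]]

```text
t: 14.77
tool_pos: [0.4497, -0.0418, 0.0608]
tcp_rot: [-0.001, 0.765, 0.644, -0.001]
force: [-0.5, 0.3, 0.1]
gripper_width: 0.502
finger_force: 0.0
```

```bash
python3 - <<'E'
from h import *
st()
kn=jw(0,-.1265);go([*kn,.062],-9.74)
E
```

```text
t 14.77 p [ 0.4497 -0.0418  0.0608] jig [-0.0029 -0.1264] F [-0.5  0.3  0.1] T [-0.05  0.12 -0.03] w 0.502 ff 0.0 z [-2.4e-03  1.0e-04 -1.0e+00] q [-0.19  0.56  0.22  2.35 -0.43  0.28  0.25]
-> [ 0.4525 -0.0425  0.062 ] shift [-0.1  2.9 -1.2] rz -0.0 yaw now -9.8
```

Emit:
arm_command:
  deltas:
    - [[0,3,-1,0,0,0,0.5],[0,3,-1,0,0,0,0],[0,3,-1,0,0,0,0],[0,3,-1,0,0,0,0],[0,3,-1,0,0,0,0],[0,3,-1,0,0,0,0],[0,3,-1,0,0,0,0],[0,3,-1,0,0,0,0],[0,3,-1,0,0,0,0],[0,3,-1,0,0,0,0]]

```text
t: 15.6
tool_pos: [0.4513, -0.042, 0.0631]
tcp_rot: [-0.001, 0.765, 0.645, -0.001]
force: [-4.7, 0.1, 7.0]
gripper_width: 0.142
finger_force: 30.0
```

Emit:
arm_command:
  deltas:
    - [[3,0,0,0,0,0,0],[6,0,0,0,0,0,0],[9,0,0,0,0,0,0],[12,0,0,0,0,0,0],[15,0,0,0,0,0,0],[18,0,0,0,0,0,0],[20,0,0,0,0,0,0],[22,0,0,0,0,0,0],[24,0,0,0,0,0,0],[25,0,0,0,0,0,0]]

```text
t: 16.43
tool_pos: [0.4554, -0.0184, 0.063]
tcp_rot: [-0.001, 0.765, 0.644, -0.001]
force: [-6.7, -3.6, 7.6]
gripper_width: 0.142
finger_force: 30.0
```

```bash
python3 - <<'E'
from h import *
st()
E
```

```text
t 16.43 p [ 0.4554 -0.0184  0.063 ] jig [-0.0012 -0.1023] F [-6.7 -3.6  7.6] T [-1.05  1.33  0.1 ] w 0.142 ff 30.0 z [-3.1e-03 -2.0e-04 -1.0e+00] q [-0.25  0.56  0.24  2.34 -0.44  0.29  0.21]
```

Emit:
arm_command:
  deltas:
    - [[2,-1,0,0,0,0,0],[4,-1,0,0,0,0,0],[6,-1,0,0,0,0,0],[8,-1,0,0,0,0,0],[9,-1,0,0,0,0,0],[10,-1,0,0,0,0,0],[11,-1,0,0,0,0,0],[12,-1,0,0,0,0,0],[13,-1,0,0,0,0,0],[13,-1,0,0,0,0,0]]

```text
t: 17.27
tool_pos: [0.4576, -0.0057, 0.0631]
tcp_rot: [-0.0, 0.765, 0.644, -0.001]
force: [-2.9, -3.8, 3.5]
gripper_width: 0.14
finger_force: 30.0
```

```bash
python3 - <<'E'
from h import *
st()
E
```

```text
t 17.27 p [ 0.4576 -0.0057  0.0631] jig [-0.0012 -0.0894] F [-2.9 -3.8  3.5] T [-0.89  0.8  -0.02] w 0.14 ff 30.0 z [-1.4e-03 -6.0e-04 -1.0e+00] q [-0.28  0.56  0.24  2.33 -0.45  0.3   0.19]
```

Emit:
arm_command:
  deltas:
    - [[0.5,0,0,0,0,0,0],[1,0,0,0,0,0,0],[1.5,0,0,0,0,0,0],[2,0,0,0,0,0,0],[2.5,0,0,0,0,0,0],[3,0,0,0,0,0,0],[3,0,0,0,0,0,0],[3,0,0,0,0,0,0],[3,0,0,0,0,0,0],[3,0,0,0,0,0,0]]

```text
t: 18.1
tool_pos: [0.458, -0.0029, 0.0631]
tcp_rot: [-0.0, 0.765, 0.644, -0.001]
force: [-3.0, -3.4, 4.5]
gripper_width: 0.145
finger_force: 30.0
```

```bash
python3 - <<'E'
from h import *
st()
E
```

```text
t 18.1 p [ 0.458  -0.0029  0.0631] jig [-0.0013 -0.0865] F [-3.  -3.4  4.5] T [-0.94  0.78  0.02] w 0.145 ff 30.0 z [-1.5e-03 -7.0e-04 -1.0e+00] q [-0.29  0.56  0.25  2.33 -0.45  0.3   0.18]
```

Emit:
arm_command:
  deltas:
    - [[0.5,0,0,0,0,0,0],[1,0,0,0,0,0,0],[1.5,0,0,0,0,0,0],[2,0,0,0,0,0,0],[2.5,0,0,0,0,0,0],[3,0,0,0,0,0,0],[3,0,0,0,0,0,0],[3,0,0,0,0,0,0],[3,0,0,0,0,0,0],[3,0,0,0,0,0,0]]

```text
t: 18.93
tool_pos: [0.4585, -0.0001, 0.0631]
tcp_rot: [-0.0, 0.765, 0.644, -0.001]
force: [-3.0, -4.6, 3.4]
gripper_width: 0.141
finger_force: 30.0
```

```bash
python3 - <<'E'
from h import *
st()
b,d=get_image("side")
cv2.imwrite("pics/s7.png",cv2.resize(b[160:260,230:330],None,fx=5,fy=5,interpolation=cv2.INTER_CUBIC)[...,::-1])
E
```

```text
t 18.93 p [ 4.585e-01 -1.000e-04  6.310e-02] jig [-0.0012 -0.0837] F [-3.  -4.6  3.4] T [-1.15  0.82 -0.03] w 0.141 ff 30.0 z [-1.5e-03 -8.0e-04 -1.0e+00] q [-0.3   0.56  0.25  2.33 -0.45  0.3   0.18]
```

View pics/s7.png

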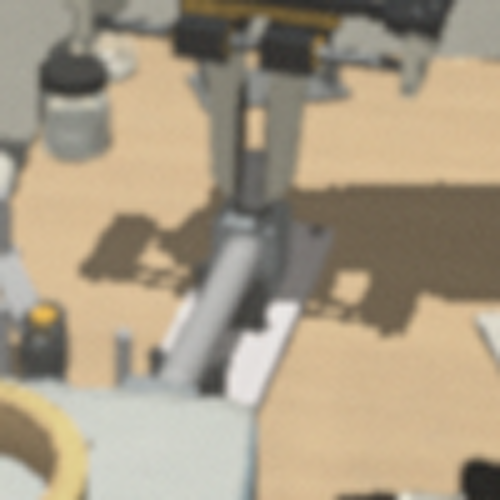

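The picture shows the rod between the tailstock block face at (240,235) and the headstock, with the near end hidden at about (175,380). There is no force rise yet, so I'll keep pushing gently.

Emit:
arm_command:
  deltas:
    - [[0.5,0,0,0,0,0,0],[1,0,0,0,0,0,0],[1.5,0,0,0,0,0,0],[2,0,0,0,0,0,0],[2.5,0,0,0,0,0,0],[2.5,0,0,0,0,0,0],[2.5,0,0,0,0,0,0],[2.5,0,0,0,0,0,0],[2.5,0,0,0,0,0,0],[2.5,0,0,0,0,0,0]]

```text
t: 19.82
tool_pos: [0.4586, 0.0001, 0.063]
tcp_rot: [0.001, 0.766, 0.643, -0.002]
force: [-4.9, -14.6, 5.2]
gripper_width: 0.144
finger_force: 30.0
```

```bash
python3 - <<'E'
from h import *
st()
b,d=get_image("side");P=cloud("side",d);a,da=get_image("top");Q=cloud("top",da)
# rod top surface pixels in jig frame, side view
ok=d>.1;X=P[ok];c,s=np.cos(JY),np.sin(JY);D=X[:,:2]-JO;jx=c*D[:,0]+s*D[:,1];jy=-s*D[:,0]+c*D[:,1]
for y0 in np.arange(-.11,.1,.01):
    m=(abs(jx)<.006)&(jy>=y0)&(jy<y0+.01)&(X[:,2]>.015)&(X[:,2]<.12)
    if m.sum(): print(round(y0,2),m.sum(),np.percentile(X[m,2],[10,50,95]).round(3))
ok=da>.1;X=Q[ok];D=X[:,:2]-JO;jx=c*D[:,0]+s*D[:,1];jy=-s*D[:,0]+c*D[:,1]
print("top")
for y0 in np.arange(-.11,.1,.01):
    m=(abs(jx)<.012)&(jy>=y0)&(jy<y0+.01)&(X[:,2]>.015)&(X[:,2]<.12)
    if m.sum(): print(round(y0,2),m.sum(),np.percentile(X[m,2],[10,50,95]).round(3))
E
```

```text
t 19.82 p [4.586e-01 1.000e-04 6.300e-02] jig [-0.0012 -0.0835] F [ -4.9 -14.6   5.2] T [-3.19  1.18  0.01] w 0.144 ff 30.0 z [-0.0014 -0.0031 -1.    ] q [-0.3   0.56  0.25  2.33 -0.45  0.3   0.17]
-0.1 3 [0.095 0.097 0.1  ]
-0.09 29 [0.066 0.09  0.114]
-0.08 53 [0.06  0.076 0.112]
-0.07 18 [0.05  0.054 0.059]
-0.06 11 [0.049 0.051 0.053]
-0.05 9 [0.05  0.05  0.052]
-0.04 10 [0.047 0.051 0.052]
-0.03 9 [0.05  0.05  0.052]
-0.02 9 [0.05  0.051 0.053]
-0.01 12 [0.049 0.051 0.053]
-0.0 8 [0.049 0.051 0.053]
0.01 11 [0.05  0.051 0.052]
0.02 10 [0.049 0.051 0.053]
0.03 11 [0.05  0.051 0.053]
0.04 11 [0.049 0.051 0.052]
0.05 14 [0.05  0.051 0.052]
0.06 8 [0.049 0.051 0.052]
0.07 3 [0.058 0.059 0.059]
0.08 11 [0.058 0.059 0.06 ]
0.09 1 [0.061 0.061 0.061]
top
0.02 33 [0.049 0.053 0.057]
0.03 45 [0.042 0.053 0.057]
0.04 35 [0.048 0.054 0.057]
0.05 38 [0.05  0.054 0.058]
0.06 36 [0.049 0.053 0.059]
0.07 53 [0.048 0.057 0.064]
0.08 45 [0.06  0.063 0.066]
0.09 44 [0.06  0.063 0.065]
```

The tailstock stalled at 14.6 N, and the depth shows the rod level and continuous up to the headstock, so it is seated. I'll release the knob.

Emit:
arm_command:
  deltas:
    - [[-1,0,0,0,0,0,0.45],[-1,0,0,0,0,0,0.45],[-1,0,0,0,0,0,0.45],[-1,0,0,0,0,0,0.45],[-1,0,0,0,0,0,0.45],[-1,0,-15,0,0,0,0.45],[-1,0,-45,0,0,0,0.45],[-1,0,-80,0,0,0,0.45],[-1,0,-95,0,0,0,0.45],[-1,0,-95,0,0,0,0.45]]

```text
t: 20.75
tool_pos: [0.4616, 0.0028, 0.1608]
tcp_rot: [0.001, 0.764, 0.645, 0.002]
force: [0.0, -0.2, -0.3]
gripper_width: 0.447
finger_force: 0.0
```

```bash
python3 - <<'E'
from h import *
st()
go([.5776,.0788,.155],25)
b,d=get_image("side");P=cloud("side",d)
s=(d>.1)&(P[...,2]>.085)&(P[...,2]<.1)&(abs(P[...,0]-.458)<.03)&(abs(P[...,1]-.0)<.04);print("knob",s.sum(),P[s].mean(0),wj(P[s].mean(0)))
E
```

```text
t 20.75 p [0.4616 0.0028 0.1608] jig [ 0.0014 -0.0803] F [ 0.  -0.2 -0.3] T [-0.09  0.05 -0.02] w 0.447 ff 0.0 z [ 0.0051  0.0012 -1.    ] q [-0.46  0.39  0.45  2.26 -0.32  0.55  0.06]
-> [0.5776 0.0788 0.155 ] shift [ 94.4 101.4   6.5] rz -0.606 yaw now -9.7
knob 21 [0.45784982 0.0041579  0.09066669] [-0.00261547 -0.07963252]
```

Emit:
arm_command:
  deltas:
    - [[16,17,0,0,0,-0.1,0.45],[32,34,0,0,0,-0.2,0.45],[48,51,0,0,0,-0.3,0.45],[64,68,0,0,0,-0.4,0.45],[80,86,0,0,0,-0.51,0.45],[94,101,0,0,0,-0.606,0.45],[94,101,6,0,0,-0.606,0.45],[94,101,20,0,0,-0.606,0.45],[94,101,30,0,0,-0.606,0.45],[94,101,30,0,0,-0.606,0.45]]

```text
t: 21.63
tool_pos: [0.5733, 0.0777, 0.1249]
tcp_rot: [-0.002, 0.538, 0.843, -0.002]
force: [-0.7, 0.0, 0.0]
gripper_width: 0.447
finger_force: 0.0
```

```bash
python3 - <<'E'
from h import *
st()
go([.5776,.0788,.074],25.3)
E
```

```text
t 21.63 p [0.5733 0.0777 0.1249] jig [0.0987 0.0124] F [-0.7  0.   0. ] T [-0.04  0.08 -0.03] w 0.447 ff 0.0 z [-4.9e-03 -9.0e-04 -1.0e+00] q [-0.4   0.54  0.24  2.02 -0.22  0.6   0.43]
-> [0.5776 0.0788 0.074 ] shift [-0.9  4.6 50.9] rz -0.007 yaw now 24.9
```

Emit:
arm_command:
  deltas:
    - [[-1,4,0,0,0,-0.007,0.45],[-1,4,12,0,0,-0.007,0.45],[-1,4,25,0,0,-0.007,0.45],[-1,4,38,0,0,-0.007,0.45],[-1,4,47,0,0,-0.007,0.45],[-1,4,50,0,0,-0.007,0.45],[-1,4,50,0,0,-0.007,0.45],[-1,4,50,0,0,-0.007,0.45],[-1,4,50,0,0,-0.007,0.45],[-1,4,50,0,0,-0.007,0.45]]

```text
t: 22.47
tool_pos: [0.5799, 0.0789, 0.0786]
tcp_rot: [0.0, 0.534, 0.845, 0.0]
force: [0.3, 0.0, -0.4]
gripper_width: 0.452
finger_force: 0.0
```

```bash
python3 - <<'E'
from h import *
st()
go([.5776,.0788,.074],25.3)
E
```

```text
t 22.47 p [0.5799 0.0789 0.0786] jig [0.105  0.0147] F [ 0.3  0.  -0.4] T [-0.1   0.01 -0.02] w 0.452 ff 0.0 z [ 1.1e-03  2.0e-04 -1.0e+00] q [-0.37  0.62  0.2   2.04 -0.24  0.51  0.45]
-> [0.5776 0.0788 0.074 ] shift [ 0.9 -2.1  4.6] rz 0.001 yaw now 25.4
```

Emit:
arm_command:
  deltas:
    - [[1,-2,3,0,0,0,0.45],[1,-2,4,0,0,0,0],[1,-2,4,0,0,0,0],[1,-2,4,0,0,0,0],[1,-2,4,0,0,0,0],[1,-2,4,0,0,0,0],[1,-2,4,0,0,0,0],[1,-2,4,0,0,0,0],[1,-2,4,0,0,0,0],[1,-2,4,0,0,0,0]]

```text
t: 23.3
tool_pos: [0.5774, 0.0789, 0.074]
tcp_rot: [0.0, 0.534, 0.845, 0.0]
force: [0.1, -0.2, -0.3]
gripper_width: 0.122
finger_force: 30.0
```

```bash
cat > arc.py <<'E'
from h import *
import sys
# rows along the arc: given swing angles (deg, from current measured tool pos), pivot
s=read_state();st();p=s["tool_pos"];R=tool(s).as_matrix();pv=np.array([.5419,.1557]);r=p[:2]-pv
print("r",np.linalg.norm(r),"dir",np.degrees(np.arctan2(r[1],r[0])))
for a in np.array(sys.argv[1:],float):
    t=-np.radians(a);q=pv+np.array([[np.cos(t),-np.sin(t)],[np.sin(t),np.cos(t)]])@r
    print(a,(R.T@np.array([*(q-p[:2]),0])*1e3).round(1)[:2],"rz",round(np.radians(a),3))
E
python3 arc.py 3 6 9 13 17 21 25 29 33 37
```

```text
t 23.3 p [0.5774 0.0789 0.074 ] jig [0.1025 0.0143] F [ 0.1 -0.2 -0.3] T [-0.07  0.04  0.  ] w 0.122 ff 30.0 z [ 3.e-04  0.e+00 -1.e+00] q [-0.37  0.62  0.2   2.05 -0.25  0.5   0.46]
r 0.08456691189241806 dir -65.19869285473689
3.0 [ 0.2 -4.4] rz 0.052
6.0 [ 0.6 -8.8] rz 0.105
9.0 [  1.2 -13.2] rz 0.157
13.0 [  2.4 -19. ] rz 0.227
17.0 [  3.9 -24.7] rz 0.297
21.0 [  5.9 -30.2] rz 0.367
25.0 [  8.3 -35.7] rz 0.436
29.0 [ 11.  -40.9] rz 0.506
33.0 [ 14.1 -45.9] rz 0.576
37.0 [ 17.5 -50.7] rz 0.646
```

Pin gripped (12.2%, 30 N). Next I'll swing it, in rows.

Emit:
arm_command:
  deltas:
    - [[0,-4,0,0,0,0.052,0],[0.6,-9,0,0,0,0.105,0],[1.2,-13,0,0,0,0.157,0],[2.4,-19,0,0,0,0.227,0],[4,-25,0,0,0,0.297,0],[6,-30,0,0,0,0.367,0],[8,-36,0,0,0,0.436,0],[11,-41,0,0,0,0.506,0],[14,-46,0,0,0,0.576,0],[17.5,-51,0,0,0,0.646,0]]

```text
t: 24.13
tool_pos: [0.5243, 0.0724, 0.074]
tcp_rot: [0.001, 0.776, 0.63, 0.0]
force: [2.7, -0.9, -3.9]
gripper_width: 0.121
finger_force: 30.0
```

```bash
python3 arc.py 4 8 12 16 20 24 28 31 34 37 39 40 41 42 43
```

```text
t 24.13 p [0.5243 0.0724 0.074 ] jig [ 0.0514 -0.0012] F [ 2.7 -0.9 -3.9] T [-0.28 -0.47  0.01] w 0.121 ff 30.0 z [ 1.7e-03 -7.0e-04 -1.0e+00] q [-0.49  0.6   0.36  2.18 -0.48  0.44  0.04]
r 0.08517051581134688 dir -101.91659464364645
4.0 [ 0.2 -5.9] rz 0.07
8.0 [  0.8 -11.9] rz 0.14
12.0 [  1.9 -17.7] rz 0.209
16.0 [  3.3 -23.5] rz 0.279
20.0 [  5.2 -29.1] rz 0.349
24.0 [  7.4 -34.6] rz 0.419
28.0 [ 10. -40.] rz 0.489
31.0 [ 12.2 -43.9] rz 0.541
34.0 [ 14.6 -47.6] rz 0.593
37.0 [ 17.2 -51.2] rz 0.646
39.0 [ 19.  -53.6] rz 0.681
40.0 [ 20.  -54.7] rz 0.698
41.0 [ 21.  -55.9] rz 0.716
42.0 [ 21.9 -57. ] rz 0.733
43.0 [ 22.9 -58.1] rz 0.75
```

Emit:
arm_command:
  deltas:
    - [[0.2,-6,0,0,0,0.07,0],[0.8,-12,0,0,0,0.14,0],[2,-18,0,0,0,0.209,0],[3.3,-23.5,0,0,0,0.279,0],[5,-29,0,0,0,0.349,0],[7.4,-34.5,0,0,0,0.419,0],[10,-40,0,0,0,0.489,0],[12,-44,0,0,0,0.541,0],[14.6,-47.6,0,0,0,0.593,0],[17,-51,0,0,0,0.646,0]]

```text
t: 24.97
tool_pos: [0.4776, 0.099, 0.074]
tcp_rot: [0.001, 0.936, 0.352, 0.0]
force: [2.4, -3.7, -2.9]
gripper_width: 0.122
finger_force: 30.0
```

```bash
python3 arc.py 1 2 3 4 5
```

```text
t 24.97 p [0.4776 0.099  0.074 ] jig [0.0008 0.0172] F [ 2.4 -3.7 -2.9] T [-0.84 -0.27  0.05] w 0.122 ff 30.0 z [ 0.0014 -0.0014 -1.    ] q [-0.68  0.6   0.52  2.27 -0.73  0.43 -0.41]
r 0.08574093085342036 dir -138.57988601837513
1.0 [ 0.  -1.5] rz 0.017
2.0 [ 0. -3.] rz 0.035
3.0 [ 0.1 -4.5] rz 0.052
4.0 [ 0.2 -6. ] rz 0.07
5.0 [ 0.3 -7.5] rz 0.087
```

Emit:
arm_command:
  deltas:
    - [[0,-0.8,0,0,0,0.01,0],[0,-1.5,0,0,0,0.017,0],[0,-2.2,0,0,0,0.025,0],[0,-3,0,0,0,0.03,0],[0,-3.5,0,0,0,0.03,0],[0,-4,0,0,0,0.03,0],[0,-4,0,0,0,0.03,0],[0,-4,0,0,0,0.03,0],[0,-4,0,0,0,0.03,0],[0,-4,0,0,0,0.03,0]]

```text
t: 25.8
tool_pos: [0.4758, 0.1012, 0.074]
tcp_rot: [0.001, 0.941, 0.339, 0.001]
force: [4.4, -7.8, -4.6]
gripper_width: 0.118
finger_force: 30.0
```

```bash
python3 arc.py 1
```

```text
t 25.8 p [0.4758 0.1012 0.074 ] jig [-0.0013  0.019 ] F [ 4.4 -7.8 -4.6] T [-1.89 -0.75  0.05] w 0.118 ff 30.0 z [ 0.0024 -0.0019 -1.    ] q [-0.69  0.6   0.53  2.28 -0.74  0.43 -0.43]
r 0.08569151228410193 dir -140.48813368402617
1.0 [ 0.  -1.5] rz 0.017
```

Emit:
arm_command:
  deltas:
    - [[0,-0.5,0,0,0,0,0],[0,-1,0,0,0,0,0],[0,-1.5,0,0,0,0,0],[0,-1.5,0,0,0,0,0],[0,-1.5,0,0,0,0,0],[0,-1.5,0,0,0,0,0],[0,-1.5,0,0,0,0,0],[0,-1.5,0,0,0,0,0],[0,-1.5,0,0,0,0,0],[0,-1.5,0,0,0,0,0]]

```text
t: 26.63
tool_pos: [0.4756, 0.1014, 0.074]
tcp_rot: [0.002, 0.941, 0.338, 0.001]
force: [6.1, -11.8, -7.2]
gripper_width: 0.116
finger_force: 30.0
```

```bash
python3 - <<'E'
from h import *
st()
a,_=get_image("side");b,_=get_image("top")
c=np.hstack([cv2.resize(x,(400,400),interpolation=cv2.INTER_CUBIC) for x in(a[160:260,230:330],b[150:250,210:310])])
cv2.imwrite("pics/f.png",c[...,::-1])
E
```

```text
t 26.63 p [0.4756 0.1014 0.074 ] jig [-0.0016  0.0192] F [  6.1 -11.8  -7.2] T [-2.56 -1.12  0.06] w 0.116 ff 30.0 z [ 0.004  -0.0032 -1.    ] q [-0.69  0.6   0.53  2.28 -0.74  0.43 -0.43]
```

View pics/f.png

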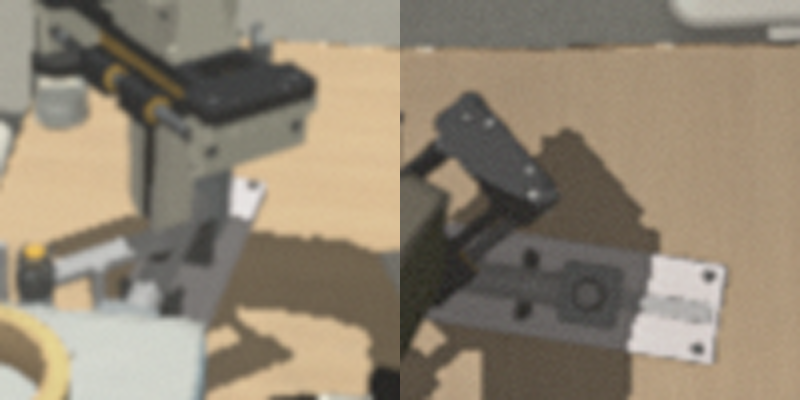

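The final picture shows the probe arm swung forward over the rod (left panel, about (100,260)) with the fingers still on its pin. In the right panel the rod meets the tailstock block at (565,290). The stop is firm: the last 1.5 mm of push moved it only 0.3 mm.

```bash
python3 -c "
from plant import *
print(finish_job())"
```

```text
the job is handed in; nothing more can be done
None
```

I handed the job in at about 27 s: the rod is seated between both centres and the gripper still holds the probe arm against its forward stop; I left the jar and dish alone, and the judge returned no verdict.

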